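# Fit the vial carousel on the autosampler drive

### The arm

A 6-joint arm with a two-finger parallel gripper is mounted at the origin on the work surface. World frame = base frame: x ahead of the robot, y to its left, z up, the work surface at z = 0. Lengths are in mm, angles in rad, forces in N, time in s.
With the tool pointing down it reaches from about 275 to 750 mm from the base axis. Payload 10.2 kg.
Tool frame: the origin (TCP) lies midway between the tips of the shut fingers; the grasp point (between the pads) lies 19 mm behind it (ctrl.tcp_to_grasp is the z of the grasp point in the tool frame, in mm); z points along the fingers, y is the direction in which the jaws open and shut (so a half turn about z gives the same grasp; the last joint's range is limited). The gripper opens to 85 mm and grips with 20 to 120 N. Pads are 22 mm wide; open, the fingers measure 114 mm over their backs; the gripper's body (76 mm by 85 mm) begins 54 mm behind the grasp point. The pads swing forward as they close: fully open they stand 13 mm farther back than shut.
Start: joints at [0.965, 0.313, 1.498, -0, 1.331, -0.223], TCP at [196.111, 487.003, 231.294] pointing down, gripper open.
Joint ranges: [-2.94, 2.94], [-0.97, 2.17], [0.19, 2.56], [-1.23, 4.37], [0.02, 3.11], [-2.88, 2.88]. Speed limits (rad/s): [2.39, 2.39, 3.01, 3.14, 3.14, 3.14].

### API

Orientations are given as a unit quaternion [w, x, y, z].
In Python, from rig import sensors, capture, order, ctrl gives the robot as it stands. The module is installed in compiled form; this text tells all that it offers.
- The arm moves only by the tool play_rows, never from a script. Its argument "deltas" is a list of rows, each a list of 7 numbers: the shift along the world's x, y, z in units of 40 mm (1.0 is 40 mm), then the turn, a rotation vector about the world's x, y, z in units of 6 degrees (1.0 is 6 degrees), then the opening, from -1 (shut) to 1 (fully open). A call has 1 to 8 rows; each row shifts and turns the commanded pose from where the row before left it; what a row does not reach is not made up. A row lasts 1/12 s, in which the tool goes at most 41.7 mm and 7.16 degrees, less where a joint would pass 70% of its speed; a pose out of reach is approached as far as the arm can. A call is refused whole if a number of a shift passes 1 or a number of a turn 1, either way. A call with a gripper value outside its range is refused whole. The fingers move at their own pace and stop on an object; "squeeze" is the grip in N (left out, the last holds). Time passes only in rows, so rows that do not move let the fingers close. It gives the time, the measured TCP pose, the force and the opening at its end, in the units of the state.
- sensors.sense(): the state, without advancing time (a new reading comes with each control period).
- capture(name): name is "side" or "top" or "wrist"; returns a dict with "pixels" (480x640x3 uint8, red, green, blue), "z_map" (480x640 float32, mm along the optical axis (not along the pixel's ray), 0 where there is no reading), "fx", "fy", "cx", "cy" (pixels), "eye" and "rotation" of the camera in the world; the wrist camera has in their place "tool_from_camera" (4x4, takes a point from camera to tool coordinates, whose origin is the TCP and whose axes are the flange's). Camera axes: x right, y down, z forward; pixel columns grow to the right and rows downward; lengths in mm; the calibration is good to about 2 mm. A picture is of the moment at which its call begins: read the wrist's pose just before it.
- order.finish_job(): hands the job in, once; it reports no verdict.
The state is a dict: "time_s": time; "joints": joint angles; "dq": joint speeds; "tau": joint torques, N m; "eef_pos": TCP position; "ee_rot": TCP orientation; "force": force on the tool from outside, world axes, zero at the start; "wrist_torque": the same for the moment, N m; "grip_width": opening from 0.0 (shut) to 1.0 (fully open).
Only numpy, scipy, OpenCV 4.12 (cv2) and the standard library are available. Lean on these libraries where they do the work, as an engineer would, in place of code of your own. Each camera call takes 0.05 s, during which the arm holds its last target. There are 200 camera calls.

### The job

Fit the vial carousel with the small pockets back on the autosampler: lift it by its grip block, lower it over the spindle, turn it by feel until the drive pin finds its slot, and let it down fully home, flat on the flange, then let go. Work gently: neither force nor drop it onto the pin or the flange, do not push hard on the sampler, and leave everything else on the bench where it is.

Things in the scene. Friction and masses are not known exactly. Their poses are not given: they have to be found in the camera images.
- carousel: Vial carousel to be fitted: dark disc 128 mm across, 16 mm thick, 16 small vial pockets (12.6 mm) round its edge, about 0.35 kg. A round bore 13.5 mm wide runs right through disc and grip block on the axis. One slot through the disc for the drive pin (see slot), on the carousel's +x side; it is the only one. Origin: centre of the underside, on the axis; z up.
- grip (a point): On the carousel's axis, 42 mm above its underside: middle of the height to grip. Aluminium grip block with flat sides, 44 mm long (carousel's x) and 28 mm wide (its y), from 16 mm (disc top) up to 60 mm above the underside. Take it across the 28 mm.
- slot (a point): Middle of the drive-pin slot at the carousel's underside, 34 mm from the axis towards its +x. Slot 8 mm wide, 12 mm long (radially), through the whole disc.
- sampler: Autosampler, fixed to the bench (place and yaw differ each time): white housing, top face 52 mm above the bench, reaching 95 mm from the spindle axis on its +x, -x and +y sides; on its -y side a white injector tower 245 mm high begins 110 mm from the axis. Origin: on the spindle axis, at bench level; z up.
- seat (a point): On the spindle axis at the top of the round aluminium drive flange (90 mm across), 60 mm above the bench: the carousel's underside lies here when it is home. A fixed steel spindle 12 mm thick stands up from it by 46 mm; its top 6 mm is a cone down to 6 mm.
- pin_park (a point): Point on the flange top 34 mm from the axis, towards the sampler's +x. The steel drive pin (6 mm thick, 9 mm tall, bevelled tip) stands 34 mm from the axis up to 45 degrees to either side of this point; its true angle is not reported. A threaded carousel stops on the pin 9 mm above the seat and goes down within about 2 degrees of the right angle. The motor gear holds the flange firmly.
- spare_carousel: Bystander: another carousel, dark disc 124 mm across with 8 large pockets and a low round hub; not the one wanted; leave it where it is. Origin: centre of its underside.
- vial_rack: Bystander: blue rack full of small vials, 75 x 170 x 46 mm; leave it where it is. Origin: centre of its underside.
- solvent_bottle: Bystander: brown glass bottle, 60 mm across, 135 mm high; leave it where it is. Origin: centre of its underside.
- headspace_vial: Bystander: clear crimped vial standing on the bench, 23 mm across, 50 mm high; leave it where it is. Origin: centre of its underside.
- beaker: Bystander: glass beaker, 70 mm across, 85 mm high; leave it where it is. Origin: centre of its underside.
- septa_jar: Bystander: small jar with white lid, 52 mm across, 55 mm high; leave it where it is. Origin: centre of its underside.
- screwdriver: Bystander: screwdriver with black handle, lying, 170 mm long; leave it where it is. Origin: centre of its underside.
- crimper: Bystander: vial crimping pliers, lying, 200 mm long; leave it where it is. Origin: about its middle, on the bench.
Not all that is in view belongs to the job. Leave any orange or turquoise look-alike of the carousel alone.

How it is judged (in metres and radians):
On the way:
1. the carousel is threaded on the spindle, still above its seat (z of carousel in the frame of seat between 0.004 and 0.04 m and horizontal distance between carousel and seat below 0.005 m), for 0.1 s.
At the end, for the whole second after the job is handed in: The carousel sits fully home on the drive flange with spindle and pin through it: its underside within 2 mm of the seat, its axis within 3 mm of the spindle's, level within 0.03 rad (1.7 degrees), at rest and released (z of carousel in the frame of seat between -0.003 and 0.002 m and horizontal distance between carousel and seat below 0.003 m and angle between carousel's own z axis and vertical below 0.03 rad and linear speed of carousel below 0.01 m/s); the robot touches nothing.
It fails at once if the sampler (housing, flange, spindle or pin) is pushed or struck with more than 60 N (contact force between anything else and sampler above 60 N).
It fails at once if a bystander is moved by more than 20 mm (distance of any of spare_carousel, vial_rack, solvent_bottle, headspace_vial, beaker, septa_jar, screwdriver, crimper from where it was at the start of the episode above 0.02 m).
It also fails if it takes over 64 s, if anything falls off the work surface, if the arm or the gripper's body presses on something with over 40 N, if the wrist force passes 120 N, or if a joint passes its speed limit or range.

## Working session

There is one attempt and no reset: what is moved stays moved. The work goes in short steps, Python scripts to look and compute and a tool call to move; the robot and the scene stay as the last step left them, time stands still between calls to the robot, and variables do not carry over. Pictures are saved under pics/ and viewed, about 8 in all and at most 12, crops included, and the job is handed in when it is done.

Besides the shell and the picture viewer there is one more tool, called after ">>>" by a JSON object that holds its "fn" and its "kwargs". play_rows: Moves the arm, as the interface text tells. Its arguments: {"type":"object","properties":{"deltas":{"type":"array","items":{"type":"array","items":{"type":"number"}}},"squeeze":{"type":"number"}},"required":["deltas"]}

```bash
mkdir -p pics; cat > h.py <<'E'
import numpy as np, cv2
from rig import sensors, capture, order, ctrl
from scipy.spatial.transform import Rotation as R
def cam(name):
    s=sensors.sense(); c=capture(name)
    if name=='wrist':
        q=s['ee_rot']; T=np.eye(4); T[:3,:3]=R.from_quat([q[1],q[2],q[3],q[0]]).as_matrix(); T[:3,3]=s['eef_pos']
        M=T@np.array(c['tool_from_camera']); c['rotation']=M[:3,:3]; c['eye']=M[:3,3]
    c['rotation']=np.array(c['rotation']); c['eye']=np.array(c['eye']); return c
def pts(c):
    v,u=np.mgrid[:480,:640]; z=c['z_map']
    p=np.stack([(u-c['cx'])/c['fx']*z,(v-c['cy'])/c['fy']*z,z],-1)
    return p@c['rotation'].T+c['eye']
def plane(c,u,v,h):
    d=c['rotation']@np.array([(u-c['cx'])/c['fx'],(v-c['cy'])/c['fy'],1]); return c['eye']+d*(h-c['eye'][2])/d[2]
def proj(c,P):
    q=c['rotation'].T@(np.array(P)-c['eye']); return q[0]/q[2]*c['fx']+c['cx'],q[1]/q[2]*c['fy']+c['cy']
def save(n,im): cv2.imwrite('pics/'+n+'.png',cv2.cvtColor(im,cv2.COLOR_RGB2BGR))
E
python3 - <<'E'
from h import *
print(sensors.sense(), ctrl.tcp_to_grasp)
import pickle
for n in('top','side'):
    c=cam(n); save(n,c['pixels']); pickle.dump(c,open(n+'.pkl','wb')); print(n,c['eye'],c['rotation'].round(3).tolist(),c['fx'])
E
```

```text
{'time_s': 0.0, 'joints': array([ 9.64578818e-01,  3.13453691e-01,  1.49847090e+00, -4.09802699e-06,
        1.33098914e+00, -2.23404684e-01]), 'dq': array([ 0.00042105, -0.00113666, -0.00097013, -0.00244968, -0.00210526,
       -0.00043268]), 'tau': array([-5.45662006e-04, -4.12284279e+01, -2.59723896e+01, -2.60654242e-04,
        4.42040269e-03, -1.91004017e-05]), 'eef_pos': array([195.96228381, 486.76823019, 230.72045729]), 'ee_rot': array([-2.64386869e-04,  1.90239290e-01,  9.81737529e-01, -6.05321600e-04]), 'force': array([ 0.15190496, -0.57004413,  0.18061041]), 'wrist_torque': array([-0.00534586, -0.02600023,  0.00863393]), 'grip_width': 1.0008034550959293} -18.700000000000003
top [ 332.46135544   63.51402172 1146.67655233] [0.06, -0.697, 0.713, -0.049] 462.01825218105006
side [-179.04268417 -544.38930209  777.39739706] [-0.4, 0.826, -0.359, 0.17] 479.9730663048037
```

View pics/top.png

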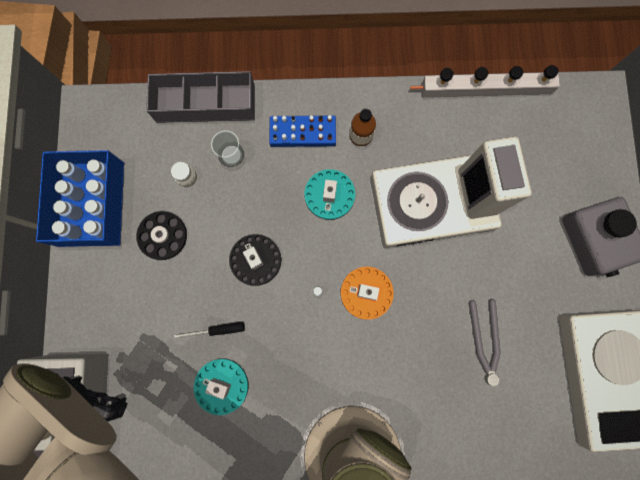

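View pics/side.png

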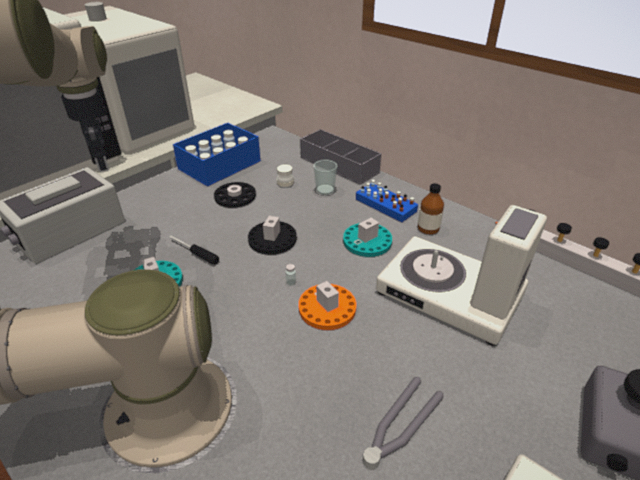

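Candidates in the top view: dark 16-pocket disc with block (255,259) is the one I want. The look-alikes are the dark 8-pocket spare (161,235), turquoise (330,194) and (221,386), and orange (367,292). The sampler spindle is near (417,200), with the tower at (497,175). Next, a close crop with measurement.

```bash
python3 - <<'E'
from h import *; import pickle
c=pickle.load(open('top.pkl','rb')); im=c['pixels']; P=pts(c)
a=cv2.resize(im[225:295,220:290],(400,400),interpolation=cv2.INTER_CUBIC); b=cv2.resize(im[160:250,370:460],(400,400),interpolation=cv2.INTER_CUBIC)
save('crop',np.hstack([a,b]))
hsv=cv2.cvtColor(im,cv2.COLOR_RGB2HSV)
# disc: dark & height
def roi(x0,x1,y0,y1):
    m=np.zeros((480,640),bool); m[y0:y1,x0:x1]=1; return m
r=roi(222,290,227,293); z=P[...,2]
print('z levels',np.percentile(z[r],[5,25,50,75,95,99]))
d=((im.max(-1)<75)&r).astype(np.uint8); cs,_=cv2.findContours(d,0,2); k=max(cs,key=cv2.contourArea)
e=cv2.fitEllipse(cv2.convexHull(k)); print('disc ell',e, plane(c,*e[0],8),plane(c,*e[0],16))
t=r&(z>50); q=P[t]; print('block top n',t.sum(),q.mean(0)); 
rc=cv2.minAreaRect(q[:,:2].astype(np.float32)); print(rc)
w=((im.min(-1)>130)&r).astype(np.uint8); cs,_=cv2.findContours(w,0,2)
for k in cs: 
    if cv2.contourArea(k)>3: rr=cv2.minAreaRect(k); print('bright',cv2.contourArea(k),rr,plane(c,*rr[0],60)[:2],plane(c,*rr[0],16)[:2])
# sampler
r=roi(370,465,155,250)
d=((im.max(-1)<110)&r).astype(np.uint8)
cs,_=cv2.findContours(d,0,2); k=max(cs,key=cv2.contourArea); e=cv2.fitEllipse(cv2.convexHull(k)); print('flange dark ring',e,plane(c,*e[0],52),plane(c,*e[0],60))
t=roi(370,535,135,250)&(z>80)&(z<112); print('spindle',P[t&roi(400,440,170,230)].round(0)[:20])
t=roi(370,535,135,250)&(z>46)&(z<56); q=P[t]; print('house rect',cv2.minAreaRect(q[:,:2].astype(np.float32)))
t=(z>225)&(z<260)&roi(440,535,135,225); print('tower',P[t].mean(0),cv2.minAreaRect(P[t][:,:2].astype(np.float32)))
for n in((161,235),(221,386),(330,194),(367,292),(317,292),(180,173),(227,148),(363,127),(302,130),(210,330)): print(n,plane(c,*n,20).round(0)[:2])
E
```

```text
Traceback (most recent call last):
  File "h.py", line 13, in pts
    return p@c['rotation'].T+c['eye']
           ~^~~~~~~~~~~~~~~~
ValueError: matmul: Input operand 1 has a mismatch in its core dimension 0, with gufunc signature (n?,k),(k,m?)->(n?,m?) (size 4 is different from 3)
```

Rotation is a quaternion; fixing that.

```bash
python3 - <<'E'
s=open('h.py').read()
s=s.replace("    c['rotation']=np.array(c['rotation']);","    r=np.array(c['rotation'])\n    if r.size==4: r=R.from_quat([r[1],r[2],r[3],r[0]]).as_matrix()\n    c['rotation']=r;")
open('h.py','w').write(s)
E
cat > m.py <<'E'
from h import *; import pickle
c=cam('top'); pickle.dump(c,open('top.pkl','wb')); im=c['pixels']; P=pts(c)
print(c['rotation'].round(2).tolist())
a=cv2.resize(im[225:295,220:290],(400,400),interpolation=cv2.INTER_CUBIC); b=cv2.resize(im[160:250,370:460],(400,400),interpolation=cv2.INTER_CUBIC)
save('crop',np.hstack([a,b]))
def roi(x0,x1,y0,y1):
    m=np.zeros((480,640),bool); m[y0:y1,x0:x1]=1; return m
r=roi(222,290,227,293); z=P[...,2]
print('z levels',np.percentile(z[r],[5,25,50,75,95,99]))
d=((im.max(-1)<75)&r).astype(np.uint8); cs,_=cv2.findContours(d,0,2); k=max(cs,key=cv2.contourArea)
e=cv2.fitEllipse(cv2.convexHull(k)); print('disc ell',e, plane(c,*e[0],8),plane(c,*e[0],16))
t=r&(z>50); q=P[t]; print('block top n',t.sum(),q.mean(0)); 
print(cv2.minAreaRect(q[:,:2].astype(np.float32)))
w=((im.min(-1)>130)&r).astype(np.uint8); cs,_=cv2.findContours(w,0,2)
for k in cs: 
    if cv2.contourArea(k)>3: rr=cv2.minAreaRect(k); print('bright',cv2.contourArea(k),rr,plane(c,*rr[0],60)[:2],plane(c,*rr[0],16)[:2])
r=roi(370,465,155,250)
d=((im.max(-1)<110)&r).astype(np.uint8)
cs,_=cv2.findContours(d,0,2); k=max(cs,key=cv2.contourArea); e=cv2.fitEllipse(cv2.convexHull(k)); print('flange dark ring',e,plane(c,*e[0],52),plane(c,*e[0],60))
t=roi(400,440,170,230)&(z>80)&(z<112); print('spindle',t.sum(),P[t].round(0)[:12])
t=roi(370,535,135,250)&(z>46)&(z<56); print('house rect',cv2.minAreaRect(P[t][:,:2].astype(np.float32)))
t=(z>225)&(z<260)&roi(440,535,135,225); print('tower',P[t].mean(0),cv2.minAreaRect(P[t][:,:2].astype(np.float32)))
for n in((161,235),(221,386),(330,194),(367,292),(317,292),(180,173),(227,148),(363,127),(302,130),(210,330)): print(n,plane(c,*n,20).round(0)[:2])
E
python3 m.py
```

```text
[[-0.02, -0.99, 0.15], [-1.0, 0.02, 0.01], [-0.02, -0.15, -0.99]]
z levels [-3.1328293  -0.57513529  2.52024303 15.24912807 44.68144908 61.56698678]
disc ell ((254.9237823486328, 259.6150817871094), (50.90926742553711, 51.72355651855469), 83.20459747314453) [463.51653734 228.39040331   8.        ] [462.59578294 227.2320313   16.        ]
block top n 215 [457.54046885 219.79383703 114.95051437]
((400.1673278808594, 161.28245544433594), (234.8424835205078, 37.683616638183594), 46.18072509765625)
bright 5.5 ((253.19671630859375, 288.1639099121094), (7.938286781311035, 3.5850327014923096), 39.80556869506836) [390.22595233 224.98687793] [392.56486565 231.52498318]
bright 10.5 ((230.0, 275.5), (5.0, 4.0), 90.0) [421.17840133 279.83180558] [424.7705926  288.59060549]
bright 3.5 ((222.7000274658203, 266.60003662109375), (1.7888542413711548, 3.130495071411133), 26.56505012512207) [442.63978745 297.32138062] [447.10095945 306.78834093]
bright 389.0 ((272.5, 271.0), (42.0, 33.0), 90.0) [429.57592668 179.3273653 ] [433.50813735 184.01669729]
bright 3.5 ((287.5, 247.0), (4.0, 3.0), 90.0) [485.925
[... 855 characters left out ...]
 [ 596. -172.  106.]
 [ 597. -176.  100.]
 [ 594. -166.  102.]
 [ 593. -167.  106.]
 [ 593. -169.  108.]
 [ 595. -173.  101.]
 [ 594. -175.  105.]
 [ 595. -166.   92.]
 [ 593. -167.   97.]
 [ 592. -168.  101.]]
house rect ((642.62890625, -211.99581909179688), (276.5611267089844, 283.95440673828125), 7.679019451141357)
tower [ 609.76943638 -313.57443859  239.82639681] ((612.9221801757812, -316.3621826171875), (130.39024353027344, 76.70742797851562), 8.32606029510498)
(161, 235) [529. 461.]
(221, 386) [164. 307.]
(330, 194) [623.  38.]
(367, 292) [377. -45.]
(317, 292) [380.  76.]
(180, 173) [688. 417.]
(227, 148) [751. 298.]
(363, 127) [797. -51.]
(302, 130) [794. 105.]
(210, 330) [294. 335.]
```

View pics/crop.png

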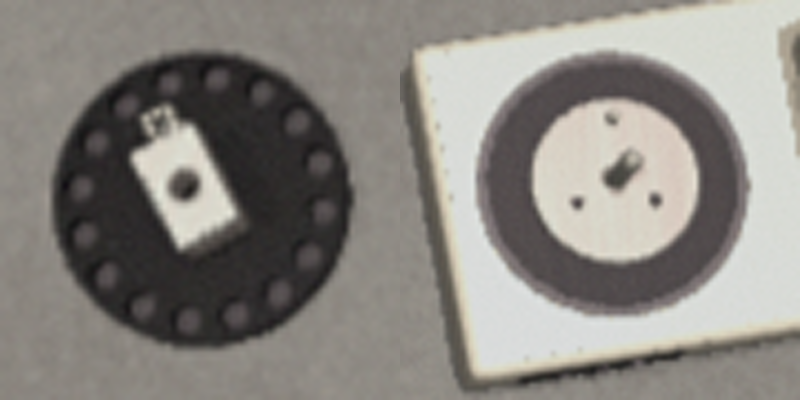

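The left crop confirms it: 16 small pockets, aluminium block with bore at about (186,187), slot at its upper-left end (158,118), so slot yaw is about 22°. The right crop shows the flange with three marks, the spindle near (617,180).

>>> {"fn": "play_rows", "kwargs": {"deltas": [[0.83,-0.81,0,0,0,-1,1],[0.83,-0.81,0,0,0,-1,1],[0.83,-0.81,0,0,0,-1,1],[0.83,-0.81,0,0,0,-1,1],[0.83,-0.81,0,0,0,-1,1],[0.83,-0.81,0,0,0,-1,1],[0.83,-0.81,0,0,0,-1,1],[0.83,-0.81,0,0,0,-1,1]]}}

```text
time_s: 0.82
eef_pos: [435.7, 252.4, 231.3]
ee_rot: [-0.0, 0.575, 0.818, -0.0]
force: [0.7, 1.0, 0.1]
grip_width: 0.999
```

>>> {"fn": "play_rows", "kwargs": {"deltas": [[0,0,0,0,0,-1,1],[0,0,0,0,0,-1,1],[0,0,0,0,0,-1,1],[0,0,0,0,0,-1,1],[0,0,0,0,0,-1,1],[0,0,0,0,0,-1,1],[0,0,0,0,0,-1,1],[0,0,0,0,0,-1,1]]}}

```text
time_s: 1.48
eef_pos: [434.5, 254.2, 231.0]
ee_rot: [-0.0, 0.858, 0.513, -0.0]
force: [0.5, 0.8, 0.5]
grip_width: 1.001
```

>>> {"fn": "play_rows", "kwargs": {"deltas": [[0,0,0,0,0,-1,1],[0,0,0,0,0,-1,1],[0,0,0,0,0,-1,1],[0,0,0,0,0,-1,1],[0,0,0,0,0,-1,1],[0,0,0,0,0,-1,1],[0,0,0,0,0,-0.6,1],[0,0,0,0,0,0,1]]}}

```text
time_s: 2.15
eef_pos: [434.6, 254.2, 231.1]
ee_rot: [0.0, 0.981, 0.194, -0.0]
force: [-0.0, -0.5, -0.1]
grip_width: 0.998
```

```bash
cat > w.py <<'E'
from h import *; import pickle,sys
s=sensors.sense(); print(s['time_s'],s['eef_pos'].round(1),s['ee_rot'].round(4),s['joints'].round(2),s['force'].round(1))
c=cam('wrist'); save(sys.argv[1],c['pixels']); pickle.dump(c,open('wrist.pkl','wb')); print(c['eye'].round(1),c['rotation'].round(2).tolist(),c['fx'])
print('proj 462,228,16',proj(c,[462,228,16]))
E
python3 w.py w1
```

```text
2.15 [434.6 254.2 231.1] [ 0.000e+00  9.811e-01  1.937e-01 -2.000e-04] [0.3  0.27 1.56 0.   1.32 1.48] [-0.  -0.5 -0.1]
[509.9 284.7 374.3] [[0.38, -0.88, -0.29], [-0.92, -0.36, -0.12], [0.0, 0.32, -0.95]] 366.6266432084638
proj 462,228,16 (np.float64(357.7457572611968), np.float64(185.4238730656341))
```

View pics/w1.png

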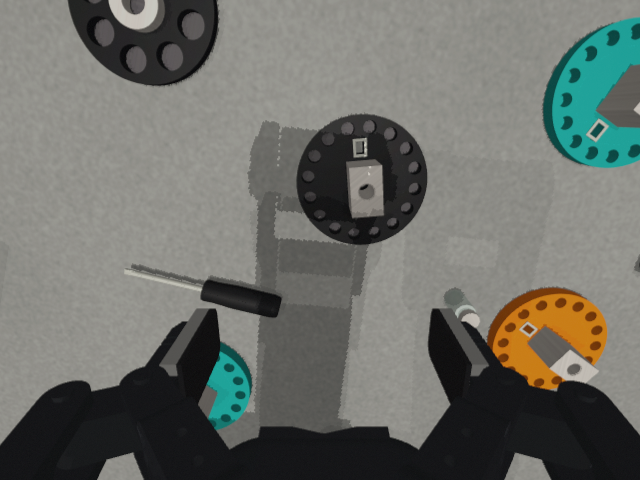

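The carousel is at (362,179), with the slot at (360,148) and bore at (367,191). Measuring.

```bash
cat > m2.py <<'E'
from h import *; import pickle
c=pickle.load(open('wrist.pkl','rb')); im=c['pixels']; g=im.max(-1)
m=np.zeros((480,640),np.uint8); m[105:252,288:436]=1
d=((g<60)&(m>0)).astype(np.uint8)
cs,_=cv2.findContours(d,0,1); k=max(cs,key=cv2.contourArea)
h=cv2.convexHull(k)[:,0]
Q=np.array([plane(c,*p,16)[:2] for p in h]); (ctr,r)=cv2.minEnclosingCircle(Q.astype(np.float32)); print('disc',ctr,r)
w=((im.min(-1)>100)&(m>0)).astype(np.uint8); cs,_=cv2.findContours(w,0,1)
for k in cs:
    if cv2.contourArea(k)>30:
        for H in(16,60):
            X=np.array([plane(c,*p,H)[:2] for p in k[:,0]]).astype(np.float32); print(H,cv2.contourArea(k),cv2.boundingRect(k),cv2.minAreaRect(X))
# bore on top
r=im[183:202,357:378]; t=((r.max(-1)<110)).astype(np.uint8); cs,_=cv2.findContours(t,0,1)
for k in cs:
    if cv2.contourArea(k)>20:
        M=cv2.moments(k); u,v=M['m10']/M['m00']+357,M['m01']/M['m00']+183; print('bore',u,v,plane(c,u,v,60))
E
python3 m2.py
```

```text
disc (465.6324157714844, 225.96066284179688) 64.00598907470703
16 766.5 (288, 211, 54, 33) ((405.914794921875, 250.9166259765625), (30.288047790527344, 56.87907409667969), 16.622785568237305)
60 766.5 (288, 211, 54, 33) ((418.6833190917969, 255.05984497070312), (26.56854248046875, 49.894134521484375), 16.622743606567383)
16 103.5 (288, 168, 9, 30) ((439.9038391113281, 288.8138732910156), (28.694623947143555, 7.9384446144104), 21.040132522583008)
60 103.5 (288, 168, 9, 30) ((448.4984436035156, 288.3033142089844), (25.170753479003906, 6.963572025299072), 21.04079818725586)
16 1538.5 (349, 165, 34, 52) ((459.8133239746094, 218.06382751464844), (50.097923278808594, 32.010963439941406), 27.03417205810547)
60 1538.5 (349, 165, 34, 52) ((465.9629821777344, 226.24148559570312), (43.945709228515625, 28.079898834228516), 27.034210205078125)
16 222.5 (353, 138, 14, 19) ((496.0753479003906, 241.44647216796875), (16.838275909423828, 12.420754432678223), 24.51726531982422)
60 222.5 (353, 138, 14, 19) ((497.7718505859375, 246.75270080566406), (14.770505905151367, 10.895427703857422), 24.51768684387207)
16 5794.0 (288, 105, 148, 147) ((467.2818298339844, 222.3873748779297), (143.3518524169922, 150.9878692626953), 22.415813446044922)
60 5794.0 (288, 105, 148, 147) ((472.5142822265625, 230.03408813476562), (125.74778747558594, 132.44601440429688), 22.415836334228516)
bore 366.09493670886076 191.20358649789029 [466.03279187 226.1984029   60.        ]
```

Axis (465.9, 226.1), slot yaw 27.0° (disc, block and bore agree). Turning the jaws +4.66° to -63° and approaching.

>>> {"fn": "play_rows", "kwargs": {"deltas": [[0.4,-0.35,-0.6,0,0,0.39,1],[0.38,-0.35,-0.6,0,0,0.39,1],[0,0,-0.6,0,0,0,1],[0,0,-0.6,0,0,0,1],[0,0,-0.4,0,0,0,1],[0,0,0,0,0,0,1],[0,0,0,0,0,0,1]]}}

```text
time_s: 2.78
eef_pos: [465.7, 226.2, 119.2]
ee_rot: [-0.0, 0.972, 0.235, -0.001]
force: [0.5, -0.1, 0.3]
grip_width: 1.006
```

>>> {"fn": "play_rows", "kwargs": {"deltas": [[0,0,-0.6,0,0,0,1],[0,0,-0.6,0,0,0,1],[0,0,-0.6,0,0,0,1],[0,0,-0.4,0,0,0,1],[0,0,-0.2,0,0,0,1],[0,0,0,0,0,0,1],[0,0,0,0,0,0,1]]}}

```text
time_s: 3.37
eef_pos: [466.7, 226.4, 24.6]
ee_rot: [0.0, 0.972, 0.235, 0.001]
force: [0.7, 0.4, -0.1]
grip_width: 1.003
```

>>> {"fn": "play_rows", "kwargs": {"deltas": [[0,0,0,0,0,0,-0.2],[0,0,0,0,0,0,-0.5],[0,0,0,0,0,0,-1],[0,0,0,0,0,0,-1],[0,0,0,0,0,0,-1],[0,0,0,0,0,0,-1],[0,0,0,0,0,0,-1],[0,0,0,0,0,0,-1]], "squeeze": 50}}

```text
time_s: 4.03
eef_pos: [466.2, 226.3, 23.8]
ee_rot: [-0.0, 0.972, 0.235, 0.0]
force: [-1.2, 1.0, 6.2]
grip_width: 0.321
```

>>> {"fn": "play_rows", "kwargs": {"deltas": [[0,0,0.1,0,0,0,-1],[0,0,0.3,0,0,0,-1],[0,0,0.5,0,0,0,-1],[0,0,0.6,0,0,0,-1],[0,0,0.6,0,0,0,-1],[0,0,0.6,0,0,0,-1],[0,0,0.5,0,0,0,-1],[0,0,0.3,0,0,0,-1]], "squeeze": 60}}

```text
time_s: 4.7
eef_pos: [466.0, 226.2, 165.2]
ee_rot: [0.0, 0.972, 0.235, 0.001]
force: [1.0, 0.3, -3.1]
grip_width: 0.319
```

```bash
python3 w.py w2; python3 -c "
from h import *
c=cam('side');save('s2',c['pixels'][150:350,200:540])"
```

```text
4.7 [466.  226.2 165.2] [0.000e+00 9.721e-01 2.347e-01 8.000e-04] [ 0.23  0.36  1.62 -0.    1.17  1.32] [ 1.   0.3 -3.1]
[538.2 262.9 308.6] [[0.46, -0.84, -0.28], [-0.89, -0.43, -0.15], [0.0, 0.32, -0.95]] 366.6266432084638
proj 462,228,16 (np.float64(318.2960624465252), np.float64(221.98455635818502))
```

View pics/w2.png

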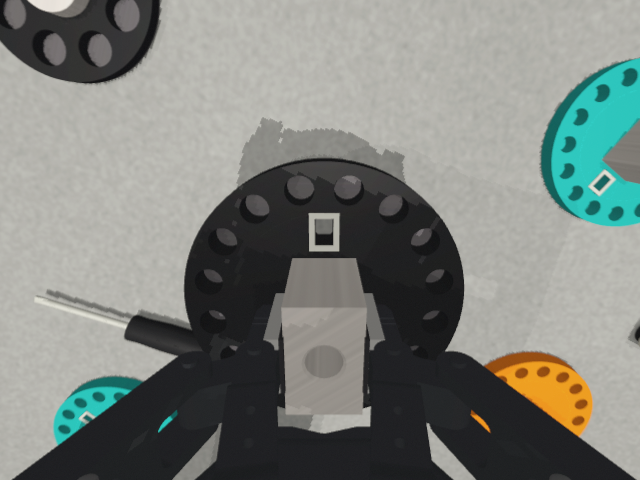

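The carousel is held square and level, with bore at (325,361), slot at (325,230). Moving to stand off just in front of the sampler with the slot towards about 8° for a close look at the flange.

>>> {"fn": "play_rows", "kwargs": {"deltas": [[0.05,-0.3,0.2,0,0,-0.2,-1],[0.05,-0.6,0.2,0,0,-0.2,-1],[0.05,-0.8,0.1,0,0,-0.3,-1],[0.05,-0.8,0,0,0,-0.3,-1],[0.05,-0.8,0,0,0,-0.3,-1],[0.05,-0.8,0,0,0,-0.3,-1],[0.05,-0.8,0,0,0,-0.3,-1],[0.05,-0.8,0,0,0,-0.3,-1]]}}

```text
time_s: 5.47
eef_pos: [480.9, -3.8, 182.3]
ee_rot: [-0.0, 0.993, 0.12, -0.001]
force: [1.2, 0.4, -3.2]
grip_width: 0.322
```

>>> {"fn": "play_rows", "kwargs": {"deltas": [[0.05,-0.8,0,0,0,-0.3,-1],[0.05,-0.8,0,0,0,-0.3,-1],[0.05,-0.8,0,0,0,-0.2,-1],[0,-0.8,0,0,0,-0.2,-1],[0,-0.7,0,0,0,0,-1],[0,-0.5,0,0,0,0,-1],[0,0,0,0,0,0,-1],[0,0,0,0,0,0,-1]]}}

```text
time_s: 6.13
eef_pos: [487.0, -178.6, 182.1]
ee_rot: [-0.001, 0.998, 0.068, -0.001]
force: [-0.8, -0.3, -3.6]
grip_width: 0.322
```

```bash
python3 w.py w3
```

```text
6.1333 [ 487.  -178.6  182.1] [-8.000e-04  9.977e-01  6.800e-02 -1.100e-03] [-0.58  0.34  1.59  0.    1.21  0.86] [-0.8 -0.3 -3.6]
[ 567.9 -168.3  325.2] [[0.14, -0.94, -0.32], [-0.99, -0.13, -0.04], [-0.0, 0.32, -0.95]] 366.6266432084638
proj 462,228,16 (np.float64(-158.80993519493018), np.float64(177.6807747412395))
```

View pics/w3.png

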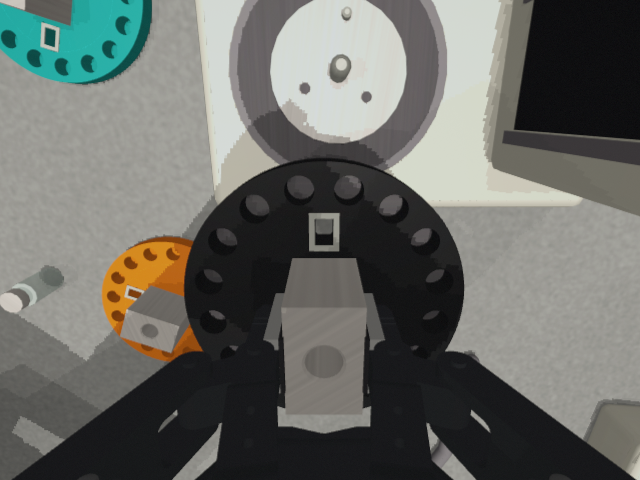

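The flange is at (340,68). The pin is standing at (347,14), and the two flat marks are at (305,88) and (366,97). The spindle top is near (342,63). Measuring those and the carousel in hand.

```bash
python3 - <<'E'
from h import *; import pickle
c=pickle.load(open('wrist.pkl','rb')); im=c['pixels']; s=sensors.sense(); tz=s['eef_pos'][2]
a=cv2.resize(im[0:110,260:420],(800,550),interpolation=cv2.INTER_CUBIC); save('c3',a)
# flange outer circle: white disc inside grey ring
g=im.min(-1); m=np.zeros((480,640),np.uint8); m[0:145,262:416]=1
w=((g>170)&(m>0)).astype(np.uint8); n,L,st,ce=cv2.connectedComponentsWithStats(w)
lab=L[45,315]; k=max(cv2.findContours((L==lab).astype(np.uint8),0,1)[0],key=cv2.contourArea)
k=k[:,0]; k=k[k[:,1]>1]
X=np.array([plane(c,*p,60)[:2] for p in k])
A=np.c_[2*X,np.ones(len(X))]; b=(X**2).sum(1); 
for _ in range(6):
    q=np.linalg.lstsq(A,b,rcond=None)[0]; r=np.sqrt(q[2]+q[0]**2+q[1]**2); e=abs(np.hypot(*(X-q[:2]).T)-r); ok=e<max(1,2*np.median(e)); A=A[ok];b=b[ok];X=X[ok]
print('flange',q[:2],r,len(X)); fc=q[:2]
for n,p,H in(('pin tip',(347,11),69),('pin mid',(347,14),65),('hole1',(305,88),60),('hole2',(366,97),60),('spindle top',(342,63),106)):
    x=plane(c,*p,H)[:2]; d=x-fc; print(n,x.round(1),np.hypot(*d).round(1),np.degrees(np.arctan2(*d[::-1])).round(1))
# in hand
u=tz-23.9
bl=im[305:418,275:372]; print('bore',plane(c,324.5,361,u+60),'slot',plane(c,324,231.5,u+16),'tcp',s['eef_pos'])
Rz=R.from_quat(np.r_[s['ee_rot'][1:],s['ee_rot'][0]]).as_matrix(); print('jaw yaw',np.degrees(np.arctan2(Rz[1,1],Rz[0,1])), 'tilt',Rz[:,2])
E
```

```text
flange [ 595.15930494 -174.00719779] 44.504703050155115 207
pin tip [ 629.1 -174.2] 33.9 -0.3
pin mid [ 628.4 -174.5] 33.2 -0.9
hole1 [ 582.8 -153.5] 23.9 121.2
hole2 [ 582.8 -195.1] 24.4 -120.4
spindle top [ 595.5 -174.5] 0.6 -58.0
bore [ 487.73436456 -179.65438649  218.43478596] slot [ 520.48402693 -174.97175484  174.43478596] tcp [ 487.16216881 -177.6991704   182.33478596]
jaw yaw -82.12270639091642 tilt [-0.00189638  0.001442   -0.99999716]
```

View pics/c3.png

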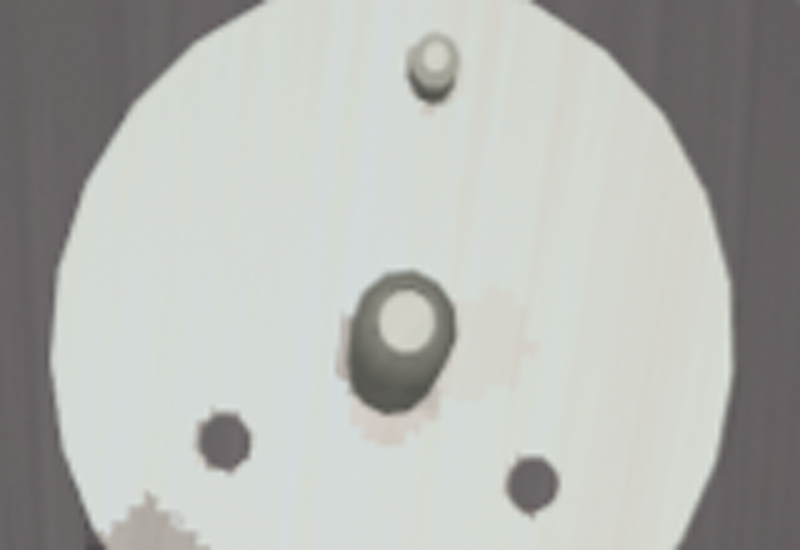

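The pin is found at about -0.3° ± 1° around the axis. The carousel slot is at +8°. I'll move (107.4, 5.6) mm and turn -8.2°.

>>> {"fn": "play_rows", "kwargs": {"deltas": [[0.3,0.02,0,0,0,-0.2,-1],[0.5,0.03,0,0,0,-0.3,-1],[0.6,0.03,0,0,0,-0.3,-1],[0.6,0.03,0,0,0,-0.3,-1],[0.4,0.02,0,0,0,-0.17,-1],[0.285,0.01,0,0,0,-0.1,-1],[0,0,0,0,0,0,-1],[0,0,0,0,0,0,-1]]}}

```text
time_s: 6.85
eef_pos: [595.0, -171.1, 182.5]
ee_rot: [-0.0, 1.0, -0.002, -0.001]
force: [-1.2, 0.4, -3.8]
grip_width: 0.325
```

```bash
cat > st.py <<'E'
from h import *
s=sensors.sense(); q=s['ee_rot']; M=R.from_quat(np.r_[q[1:],q[0]]).as_matrix()
print(s['time_s'],s['eef_pos'].round(2),'yaw',np.degrees(np.arctan2(M[1,1],M[0,1])).round(2)+90,'tilt',M[:2,2].round(4),s['force'].round(1),s['wrist_torque'].round(2),s['joints'].round(2))
E
python3 st.py; python3 - <<'E'
from h import *
c=cam('side')
P0=[595.2,-174,106]; print(proj(c,P0),proj(c,[595.2,-174,158]))
u,v=map(int,proj(c,P0)); im=c['pixels'][v-110:v+60,u-90:u+120]; save('s4',cv2.resize(im,None,fx=3,fy=3,interpolation=cv2.INTER_CUBIC)); print(u-90,v-110)
E
```

```text
6.85 [ 594.96 -171.1   182.52] yaw -0.18000000000000682 tilt [-0.0016  0.0008] [-1.2  0.4 -3.8] [ 0.04 -0.03  0.01] [-0.47  0.56  1.26 -0.    1.32  1.1 ]
(np.float64(436.5928584521658), np.float64(250.33042154621864)) (np.float64(440.2241545434109), np.float64(231.47699705391398))
346 140
```

View pics/s4.png

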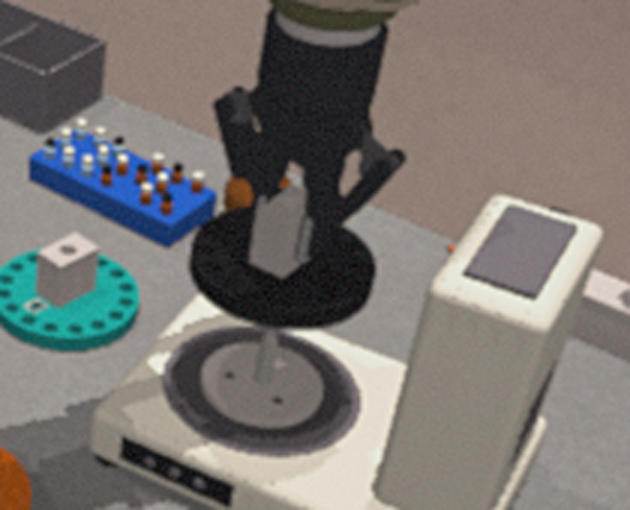

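The carousel hangs above the spindle, clear of the tower. Checking the bore offset in hand more exactly.

```bash
python3 - <<'E'
from h import *; import pickle
for i in range(2):
    s=sensors.sense(); c=cam('wrist'); im=c['pixels']; g=cv2.cvtColor(im,cv2.COLOR_RGB2GRAY)
    sub=cv2.GaussianBlur(g[335:390,298:352],(3,3),0)
    t=(sub<(np.median(sub)*.0+ (np.percentile(sub,10)+np.percentile(sub,75))/2)).astype(np.uint8)
    k=[k for k in cv2.findContours(t,0,1)[0] if cv2.contourArea(k)>200]
    k=max(k,key=cv2.contourArea); e=cv2.fitEllipse(k); u,v=e[0][0]+298,e[0][1]+335
    uz=s['eef_pos'][2]-23.9; b=plane(c,u,v,uz+60); print((u,v),e[1],b-s['eef_pos'],s['eef_pos'])
    row=g[330,260:400].astype(int); d=np.diff(row); print('block edges row330',260+np.argsort(-abs(d))[:4])
    sl=g[205:258,300:350]; t=(sl>120).astype(np.uint8); k=max(cv2.findContours(t,0,1)[0],key=cv2.contourArea); r=cv2.minAreaRect(k); print('slot',r,(plane(c,r[0][0]+300,r[0][1]+205,uz+16)-s['eef_pos'])[:2])
    print('spindle expected rel',np.array([595.16,-174.0])-s['eef_pos'][:2])
E
```

```text
(323.6815013885498, 361.30674743652344) (31.624622344970703, 39.777503967285156) [ 0.40060503 -0.87472573 36.1       ] [ 594.66686232 -171.37818596  182.84538647]
block edges row330 [281 367 365 279]
slot ((23.5, 26.5), (37.0, 29.0), 90.0) [33.73440256 -0.91153851]
spindle expected rel [ 0.49313768 -2.62181404]
(323.6480484008789, 361.3141498565674) (31.566816329956055, 39.81391143798828) [ 0.38656845 -0.85710029 36.1       ] [ 594.56801282 -171.64414766  183.06552648]
block edges row330 [281 367 365 279]
slot ((23.5, 26.5), (37.0, 29.0), 90.0) [33.73376437 -0.92849754]
spindle expected rel [ 0.59198718 -2.35585234]
```

>>> {"fn": "play_rows", "kwargs": {"deltas": [[0.01,-0.033,-0.2,0,0,0,-1],[0,0,-0.4,0,0,0,-1],[0,0,-0.3,0,0,0,-1],[0,0,-0.2,0,0,0,-1],[0,0,-0.1,0,0,0,-1],[0,0,0,0,0,0,-1],[0,0,0,0,0,0,-1],[0,0,0,0,0,0,-1]]}}

```text
time_s: 7.67
eef_pos: [596.0, -173.7, 136.1]
ee_rot: [0.0, 1.0, -0.002, 0.001]
force: [0.6, -0.4, -3.4]
grip_width: 0.32
```

>>> {"fn": "play_rows", "kwargs": {"deltas": [[0,0,-0.03,0,0,0,-1],[0,0,-0.03,0,0,0,-1],[0,0,-0.03,0,0,0,-1],[0,0,-0.03,0,0,0,-1],[0,0,-0.03,0,0,0,-1]]}}

```text
time_s: 8.08
eef_pos: [595.7, -173.5, 129.2]
ee_rot: [0.0, 1.0, -0.002, -0.0]
force: [-0.1, -0.1, -4.2]
grip_width: 0.321
```

```bash
python3 st.py
```

```text
8.0833 [ 595.66 -173.53  129.18] yaw -0.269999999999996 tilt [-0. -0.] [-0.1 -0.1 -4.2] [-0.04 -0.03 -0.05] [-0.47  0.61  1.32 -0.    1.21  1.1 ]
```

>>> {"fn": "play_rows", "kwargs": {"deltas": [[0,0,-0.03,0,0,0,-1],[0,0,-0.03,0,0,0,-1],[0,0,-0.03,0,0,0,-1],[0,0,0,0,0,0,-1]]}}

```text
time_s: 8.42
eef_pos: [595.6, -173.5, 125.4]
ee_rot: [-0.0, 1.0, -0.002, -0.0]
force: [0.4, 0.0, -3.9]
grip_width: 0.322
```

>>> {"fn": "play_rows", "kwargs": {"deltas": [[0,0,-0.03,0,0,0,-1],[0,0,-0.03,0,0,0,-1],[0,0,-0.03,0,0,0,-1],[0,0,0,0,0,0,-1]]}}

```text
time_s: 8.75
eef_pos: [595.6, -173.5, 121.8]
ee_rot: [-0.0, 1.0, -0.002, -0.0]
force: [-0.0, -0.1, -4.5]
grip_width: 0.32
```

```bash
python3 st.py
```

```text
8.75 [ 595.56 -173.48  121.78] yaw -0.269999999999996 tilt [-0.0004  0.0002] [-0.  -0.1 -4.5] [ 0.04  0.01 -0.  ] [-0.47  0.62  1.33  0.    1.2   1.1 ]
```

No force at 8 mm below the spindle tip: threaded. Going on down towards the pin (tip at z 69).

>>> {"fn": "play_rows", "kwargs": {"deltas": [[0,0,-0.04,0,0,0,-1],[0,0,-0.06,0,0,0,-1],[0,0,-0.06,0,0,0,-1],[0,0,-0.06,0,0,0,-1],[0,0,-0.06,0,0,0,-1],[0,0,0,0,0,0,-1]]}}

```text
time_s: 9.25
eef_pos: [595.4, -173.4, 110.2]
ee_rot: [-0.0, 1.0, -0.002, -0.0]
force: [0.1, 0.5, -3.0]
grip_width: 0.315
```

>>> {"fn": "play_rows", "kwargs": {"deltas": [[0,0,-0.06,0,0,0,-1],[0,0,-0.06,0,0,0,-1],[0,0,-0.06,0,0,0,-1],[0,0,-0.06,0,0,0,-1],[0,0,-0.06,0,0,0,-1],[0,0,-0.04,0,0,0,-1],[0,0,0,0,0,0,-1]]}}

```text
time_s: 9.83
eef_pos: [595.5, -173.4, 96.8]
ee_rot: [-0.0, 1.0, -0.002, -0.0]
force: [-0.4, 0.3, -3.6]
grip_width: 0.323
```

```bash
python3 st.py
```

```text
9.8333 [ 595.51 -173.44   96.82] yaw -0.269999999999996 tilt [-0.0006  0.0003] [-0.4  0.3 -3.6] [-0.03 -0.01  0.01] [-0.47  0.64  1.35 -0.    1.14  1.1 ]
```

>>> {"fn": "play_rows", "kwargs": {"deltas": [[0,0,-0.02,0,0,0,-1],[0,0,-0.02,0,0,0,-1],[0,0,-0.02,0,0,0,-1],[0,0,-0.02,0,0,0,-1],[0,0,-0.02,0,0,0,-1],[0,0,0,0,0,0,-1]]}}

```text
time_s: 10.33
eef_pos: [595.6, -173.5, 93.1]
ee_rot: [-0.0, 1.0, -0.002, -0.0]
force: [0.5, -0.6, -3.9]
grip_width: 0.322
```

>>> {"fn": "play_rows", "kwargs": {"deltas": [[0,0,-0.02,0,0,0,-1],[0,0,-0.02,0,0,0,-1],[0,0,0,0,0,0,-1]]}}

```text
time_s: 10.58
eef_pos: [595.6, -173.5, 91.5]
ee_rot: [-0.0, 1.0, -0.002, -0.0]
force: [0.1, -0.4, -3.4]
grip_width: 0.32
```

```bash
python3 st.py
```

```text
10.5833 [ 595.6  -173.49   91.49] yaw -0.269999999999996 tilt [-0.0002  0.0001] [ 0.1 -0.4 -3.4] [-0.  0. -0.] [-0.47  0.65  1.36  0.    1.13  1.1 ]
```

>>> {"fn": "play_rows", "kwargs": {"deltas": [[0,0,-0.02,0,0,0,-1],[0,0,-0.02,0,0,0,-1],[0,0,0,0,0,0,-1]]}}

```text
time_s: 10.83
eef_pos: [595.6, -173.5, 89.9]
ee_rot: [-0.0, 1.0, -0.002, -0.0]
force: [-0.1, 1.1, -3.5]
grip_width: 0.322
```

>>> {"fn": "play_rows", "kwargs": {"deltas": [[0,0,-0.02,0,0,0,-1],[0,0,-0.02,0,0,0,-1],[0,0,0,0,0,0,-1]]}}

```text
time_s: 11.08
eef_pos: [595.6, -173.5, 88.3]
ee_rot: [-0.0, 1.0, -0.002, -0.0]
force: [0.1, -0.9, -3.0]
grip_width: 0.32
```

>>> {"fn": "play_rows", "kwargs": {"deltas": [[0,0,-0.02,0,0,0,-1],[0,0,-0.02,0,0,0,-1],[0,0,0,0,0,0,-1]]}}

```text
time_s: 11.33
eef_pos: [595.6, -173.5, 86.7]
ee_rot: [-0.0, 1.0, -0.002, -0.0]
force: [-0.1, -0.1, -3.1]
grip_width: 0.318
```

```bash
python3 st.py
```

```text
11.3333 [ 595.59 -173.49   86.69] yaw -0.269999999999996 tilt [-0.0003  0.0001] [-0.1 -0.1 -3.1] [-0.01  0.02 -0.01] [-0.47  0.66  1.36  0.    1.12  1.1 ]
```

Six mm past the pin tip with no resistance, so the pin is in the slot. Last bit in small steps.

>>> {"fn": "play_rows", "kwargs": {"deltas": [[0,0,-0.01,0,0,0,-1],[0,0,-0.01,0,0,0,-1],[0,0,-0.01,0,0,0,-1],[0,0,-0.01,0,0,0,-1],[0,0,0,0,0,0,-1]]}}

```text
time_s: 11.75
eef_pos: [595.6, -173.5, 85.2]
ee_rot: [-0.0, 1.0, -0.002, -0.0]
force: [-0.5, 0.6, -2.8]
grip_width: 0.319
```

>>> {"fn": "play_rows", "kwargs": {"deltas": [[0,0,-0.01,0,0,0,-1],[0,0,-0.01,0,0,0,-1],[0,0,0,0,0,0,-1]]}}

```text
time_s: 12.0
eef_pos: [595.6, -173.5, 84.4]
ee_rot: [-0.0, 1.0, -0.002, -0.0]
force: [-0.0, 0.7, -3.5]
grip_width: 0.321
```

>>> {"fn": "play_rows", "kwargs": {"deltas": [[0,0,-0.01,0,0,0,-1],[0,0,0,0,0,0,-1]]}}

```text
time_s: 12.17
eef_pos: [595.6, -173.5, 84.0]
ee_rot: [-0.0, 1.0, -0.002, -0.0]
force: [-0.1, 0.4, -3.5]
grip_width: 0.323
```

>>> {"fn": "play_rows", "kwargs": {"deltas": [[0,0,-0.01,0,0,0,-1],[0,0,0,0,0,0,-1]]}}

```text
time_s: 12.33
eef_pos: [595.7, -173.6, 83.9]
ee_rot: [0.0, 1.0, -0.002, 0.0]
force: [-0.8, 0.9, -2.0]
grip_width: 0.321
```

>>> {"fn": "play_rows", "kwargs": {"deltas": [[0,0,-0.01,0,0,0,-1],[0,0,0,0,0,0,-1]]}}

```text
time_s: 12.5
eef_pos: [595.7, -173.5, 83.9]
ee_rot: [0.0, 1.0, -0.002, 0.0]
force: [-3.7, 1.5, 3.5]
grip_width: 0.32
```

```bash
python3 st.py
```

```text
12.5 [ 595.74 -173.53   83.87] yaw -0.269999999999996 tilt [ 0.0003 -0.0002] [-3.7  1.5  3.5] [0.23 0.51 0.01] [-0.47  0.66  1.36 -0.    1.12  1.1 ]
```

Contact force rises at TCP z 83.9, exactly the home height. Releasing.

>>> {"fn": "play_rows", "kwargs": {"deltas": [[0,0,0,0,0,0,-0.2],[0,0,0,0,0,0,0],[0,0,0,0,0,0,0.4],[0,0,0,0,0,0,0.8],[0,0,0,0,0,0,0.8],[0,0,0,0,0,0,0.8],[0,0,0,0,0,0,0.8]], "squeeze": 20}}

```text
time_s: 13.08
eef_pos: [595.7, -173.6, 83.3]
ee_rot: [0.0, 1.0, -0.002, 0.0]
force: [0.9, -0.8, -0.4]
grip_width: 0.897
```

>>> {"fn": "play_rows", "kwargs": {"deltas": [[0,0,0.1,0,0,0,0.8],[0,0,0.3,0,0,0,0.8],[0,0,0.5,0,0,0,0.8],[0,0,0.6,0,0,0,0.8],[0,0,0.6,0,0,0,0.8],[-0.4,0.1,0.5,0,0,0,0.8],[-0.6,0.1,0.2,0,0,0,0.8],[-0.6,0.1,0,0,0,0,0.8]]}}

```text
time_s: 13.75
eef_pos: [531.8, -161.7, 198.5]
ee_rot: [0.001, 1.0, -0.002, 0.002]
force: [0.2, -0.6, 0.6]
grip_width: 0.901
```

>>> {"fn": "play_rows", "kwargs": {"deltas": [[-0.6,0,0,0,0,0,0.8],[-0.4,0,0,0,0,0,0.8],[-0.2,0,0,0,0,0,0.8],[0,0,0,0,0,0,0.8],[0,0,0,0,0,0,0.8]]}}

```text
time_s: 14.17
eef_pos: [484.2, -161.8, 196.1]
ee_rot: [0.0, 1.0, -0.003, 0.001]
force: [1.0, -0.2, 0.3]
grip_width: 0.902
```

```bash
python3 w.py w5; python3 - <<'E'
from h import *; import pickle
c=pickle.load(open('wrist.pkl','rb')); P=pts(c); im=c['pixels']
d=np.hypot(P[...,0]-595.2,P[...,1]+173.6); v=c['z_map']>0
t=v&(d<63)&(im.max(-1)<70)&(P[...,2]>66)&(P[...,2]<90)
A=np.c_[P[t][:,:2]-[595.2,-173.6],np.ones(t.sum())]; q=np.linalg.lstsq(A,P[t][:,2],rcond=None)[0]; print('disc top plane slope,z',q,t.sum())
t=v&(d<30)&(P[...,2]>110); print('block top',t.sum(),np.median(P[t],0),cv2.minAreaRect(P[t][:,:2].astype(np.float32)))
s=cam('side'); Q=pts(s); d=np.hypot(Q[...,0]-595.2,Q[...,1]+173.6); t=(s['z_map']>0)&(d<63)&(s['pixels'].max(-1)<70)&(Q[...,2]>60)&(Q[...,2]<95); print('side disc z',np.median(Q[t],0),t.sum())
E
```

```text
14.1667 [ 484.2 -161.8  196.1] [ 3.0e-04  1.0e+00 -2.6e-03  7.0e-04] [-0.55  0.31  1.6   0.    1.23  1.02] [ 1.  -0.2  0.3]
[ 565.4 -162.7  339.4] [[-0.0, -0.95, -0.32], [-1.0, 0.0, -0.0], [0.0, 0.32, -0.95]] 366.6266432084638
proj 462,228,16 (np.float64(-98.87255673466308), np.float64(235.30748241940944))
disc top plane slope,z [-1.87044670e-03  1.01844288e-04  7.63692023e+01] 18992
block top 4195 [ 598.12206039 -174.5516925   120.61065544] ((595.7066650390625, -174.36737060546875), (27.976499557495117, 44.006832122802734), 89.9375228881836)
side disc z [ 580.98442653 -190.31790471   74.28165739] 1181
```

View pics/w5.png

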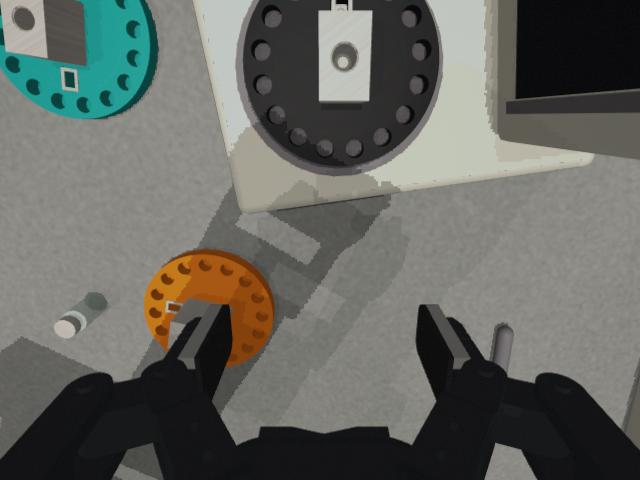

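The carousel at (340,58) is home, with the spindle visible inside the bore at (343,60). The disc top is at 76.4 mm (nominal 76) with 0.002 rad of slope, and the gripper is clear. Handing in.

```bash
python3 -c "
from h import *
print(order.finish_job())"
```

```text
the job is handed in; nothing more can be done
None
```

The 16-pocket carousel is on the autosampler, fully home with the spindle and drive pin through it, and I handed the job in at about 14 s. No verdict was reported.

I gripped it across the 28 mm of the grip block. The wrist camera showed the drive pin near -0.3° from world +x, so I set the slot to that angle before lowering. It therefore went over the spindle and the pin without any turning by feel. The first contact came at the expected home height, with about 7 N of vertical force change. I let go there and backed away.

**Last checks:**
- **Height:** the disc top measured 76.4 mm from the wrist camera, against 76 nominal. The side camera gave 74.3 mm, about 2 mm lower, which is roughly its calibration tolerance.
- **Level:** the disc slopes by about 0.002 rad, against a limit of 0.03.
- **Position:** the grip block is centred within about 1 mm of the measured spindle position, and the spindle is visible in the bore.
- **Other objects:** no contact forces showed on the way to the sampler or while backing off. I did not re-measure the other objects' positions.

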